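# Show the air cleaner's filter plate to the class

## Robot

A 7-joint arm with a two-finger parallel gripper is mounted at the origin on the work surface. World frame = base frame: x ahead of the robot, y to its left, z up, the work surface at z = 0. Lengths are in m, angles in rad, forces in N, time in s.
With the tool pointing down it reaches from about 0.425 to 0.8 m from the base axis. Payload 8.3 kg.
Tool frame: the origin (TCP) lies between the finger pads; the fingertips stand arm.nose_length ahead of it and the grasp point (between the pads) lies 5 mm behind it (arm.nose_length is the distance from the TCP to the fingertips, in m); y points along the fingers, x is the direction in which the jaws open and shut, and the axes are right-handed (so a half turn about y gives the same grasp; the last joint's range is limited). The gripper opens to 85 mm and grips with 20 to 120 N. Pads are 22 mm wide; open, the fingers measure 114 mm over their backs; the gripper's body (76 mm by 85 mm) begins 54 mm behind the grasp point. The pads swing forward as they close: fully open they stand 13 mm farther back than shut.
Start: joints at [1.19, 0.383, 0.016, 1.37, -0.006, 1.388, -0.046], TCP at [0.195, -0.594, 0.245] pointing down, gripper open.
Joint ranges: [-2.95, 2.95], [-0.25, 2.06], [-1.52, 1.56], [0.18, 2.33], [-1.44, 4.58], [0.02, 2.06], [-3.01, 3.01]. Speed limits (rad/s): [2.39, 2.39, 3.01, 3.01, 3.14, 3.14, 3.14].

## Interface

Orientations are given as a 3x3 rotation matrix whose columns are the frame's x, y, z axes.
In Python, from station import arm gives the robot as it stands.
- The arm moves only by the tool send_rows, never from a script. Its arguments are lists of equal length, an entry for each row: "xyz": the shift along the tool's x, y, z in cm, a list of three; "dr": the turn, a rotation vector about the tool's x, y, z in degrees, a list of three; "claw": the gripper command: -1 is shut, 1 is fully open, values between are in proportion. In form: {"xyz": [[tx, ty, tz], ...], "dr": [[ax, ay, az], ...], "claw": [claw, ...]}. A call has 1 to 8 rows; each row is the pose to reach, as a shift and turn from the pose measured when the call began, along the tool's axes at that moment; what a row does not reach only later rows make up. A row lasts 1/8 s, in which the tool goes at most 62.5 mm and 10.7 degrees, less where a joint would pass 70% of its speed; a pose out of reach is approached as far as the arm can. A call with a gripper value outside its range is refused whole. The fingers move at their own pace and stop on an object; "newtons" is the grip in N (left out, the last holds). Time passes only in rows, so rows that repeat a pose let the fingers close. It gives the time, the measured TCP pose, the force and the opening at its end, in the units of the state.
- arm.read_state(): the state, without advancing time (a new reading comes with each control period).
- arm.snapshot(name): name is "scene" or "top"; returns a dict with "color" (420x560x3 uint8, red, green, blue), "fx", "fy", "cx", "cy" (pixels), "k1" (the pictures are not rectified: a ray, as slopes to the right and down, at radius r is drawn at 1 + k1 r^2 times it, then the intrinsics apply), "position" and "rotation" of the camera in the world. Camera axes: x right, y up, looking along -z (the intrinsics and any distortion apply to the point x, -y, -z); pixel columns grow to the right and rows downward; lengths in m; the calibration is good to about 2 mm. A picture is of the moment at which its call begins. There is no depth.
- arm.sign_off(): hands the job in, once; it reports no verdict.
The state is a dict: "t": time; "qpos": joint angles; "joint_vel": joint speeds; "tau": joint torques, N m; "eef_pos": TCP position; "tool_rot": TCP orientation; "contact_force": force on the tool from outside, world axes, zero at the start; "wrist_torque": the same for the moment, N m; "finger_gap": finger opening in m.
Only numpy, scipy, OpenCV 4.12 (cv2) and the standard library are available. Lean on these libraries where they do the work, as an engineer would, in place of code of your own. Each camera call takes 0.05 s, during which the arm holds its last target.

## Task

Swing up the cover flap of the bench air cleaner (it has a wire bail to lift it by) and leave it standing open, then draw the filter plate (the one with the grip tab) up out of its slot. Present it to the seats on the far side of the table: hold it upright in the air in front of the middle of the small white backing board, on the side of the board away from the robot, about 7 cm off the board, broad face square to the board, touching neither board nor table. Finish while still holding it there, and leave the tabless blanking plate in its slot and the rack, bottle and beaker where they stand.

Things in the scene. Friction and masses are not known exactly. Their poses are not given: they have to be found in the camera images.
- unit: Bench air cleaner, fixed white box 181 x 200 x 120 mm high, left or right, turned up to 0.3 rad. Origin on its underside, 61 mm behind its grilled front face; x from front (robot side) to hinge, z up. Bay under the flap: x -49 to 49, y -90 to 90, floor z 18, rim z 120 mm. Slots along x at y -35 and 35 mm (guide ribs up to z 70, 10 mm apart): one holds the filter plate, one a blanking plate.
- cover (a joint): Angle of the grey cover flap (198 wide, 138 long, 6 mm thick, 150 g) about its hinge, rad: 0 shut (level), 1.57 upright, 1.9 stop. Starts at 0 to 0.25. The hinge is stiff (0.22 N m), so the flap stays where it is left. It opens by lifting its front (robot side) edge up and over, away from the robot.
- flap_hinge (a point): Point on the hinge axis at its middle: at x = 77, y = 0, z = 120 mm in the unit's frame. The axis is parallel to the unit's y and does not move.
- flap_bar (a point): Middle of the round cross bar of the steel wire bail at the flap's free edge, moving with it: 10 mm diameter, 110 mm long, parallel to the hinge, 193 mm from its axis (and 3 mm towards the flap's outer face). It stands 55 mm off the flap's edge in the flap's plane, so fingers can straddle it from above and it can turn between them.
- filter: Filter plate, loose, about 80 g: grey frame 90 (x) x 6 (y, thickness) x 70 mm (z) round a pleated paper window, grip tab on top. Origin at the centre of its lower edge; y is the normal of its broad faces, z up to the tab. Starts upright in either slot, axes parallel to the unit's, lower edge on the bay floor.
- filter_center (a point): Centre of the filter plate's window, 35 mm above its lower edge.
- filter_tab (a point): Centre of the filter plate's grip tab (40 x 10 thick x 25 mm high), 47.5 mm above the window's centre, 82.5 mm above the lower edge. Its top is 5 mm below the bay's rim at the start.
- blank_center (a point): Centre of the blanking plate, plain solid grey, 90 x 6 x 70 mm, no tab, standing in the other slot. To be left in its slot.
- board: White backing board, upright, fixed: 6 mm thick (x), 160 wide (y), 130 mm high. Origin at the foot of its far face (towards the seats), mid-width; x is that face's normal, pointing away from the robot, turned up to 0.3 rad from straight ahead; z up. Its foot plate reaches 56 mm behind it on the robot's side; nothing stands close in front of it.
- rack_center (a point): Middle of a wooden test tube rack, 60 x 170 x 117 mm, loose; leave alone.
- bottle_center (a point): Middle of an amber bottle, 56 mm diameter, 115 mm high, loose; leave alone.
- beaker_center (a point): Middle of a glass beaker, 68 mm diameter, 90 mm high, loose; leave alone.
Things that resemble listed ones, but are neither listed nor needed, are in the scene too. Leave any blue or green look-alike of the board alone.

How it is judged:
By the outcome, as a careful person would: the job done as asked, in the order asked, and still so for the second after the job is handed in, while the arm keeps its last pose, push and grip.
It also fails if it takes over 64 s, if anything falls off the work surface, if the arm or the gripper's body presses on something with over 40 N, if the wrist force passes 120 N, or if a joint passes its speed limit or range.

## Working session

There is one attempt and no reset: what is moved stays moved. The work goes in short steps, Python scripts to look and compute and a tool call to move; the robot and the scene stay as the last step left them, time stands still between calls to the robot, and variables do not carry over. Pictures are saved under pics/ and viewed, and the job is handed in when it is done.

Besides the shell and the picture viewer there is one more tool, called after "Request:" by a JSON object that holds its "api" and its "payload", one argument or row to a line. send_rows: Moves the arm, as the interface text tells. Its arguments: {"type":"object","properties":{"xyz":{"type":"array"},"dr":{"type":"array"},"claw":{"type":"array"},"newtons":{"type":"number"}},"required":["xyz","dr","claw"]}

```bash
ls; mkdir -p pics; python3 - <<'E'
from station import arm
import cv2
print(arm.nose_length, arm.read_state())
for n in("scene","top"):
    s=arm.snapshot(n); c=s.pop("color"); print(n,s); cv2.imwrite(f"pics/{n}0.png",c[:,:,::-1])
E
```

```text
pics
0.014 {'t': 0.0, 'qpos': array([ 1.19013272,  0.38418897,  0.01637674,  1.37112964, -0.00631   ,
        1.38816819, -0.04651423]), 'joint_vel': array([-2.15237009e-03,  1.78459783e-04, -7.71995286e-05,  6.03081427e-04,
       -8.87623011e-04, -4.91686147e-04,  5.27789420e-04]), 'tau': array([-8.60105229e-04, -6.27604294e+01,  8.43631681e-01, -3.71834850e+01,
        1.64486258e-02,  1.41151599e-02, -1.40737235e-06]), 'eef_pos': array([ 0.19517231, -0.59326726,  0.2443206 ]), 'tool_rot': array([[ 3.12485373e-01, -5.96272763e-04,  9.49922384e-01],
       [-9.49920780e-01,  1.74617255e-03,  3.12485941e-01],
       [-1.84505525e-03, -9.99998298e-01, -2.07585081e-05]]), 'contact_force': array([ 0.63173035, -0.5625941 , -0.52138509]), 'wrist_torque': array([ 0.00854745, -0.00145755,  0.0138957 ]), 'finger_gap': 0.08534431383735963}
scene {'fx': 518.7965486932438, 'fy': 518.7965486932438, 'cx': 272.1960544078866, 'cy': 208.96844135570768, 'k1': -0.10098389418611271, 'position': array([ 1.37935055, -0.83813814,  0.94307463]), 'rotation': array([[ 0.73237987, -0.39838904,  0.55218285],
       [ 0.68074534,  0.44549087, -0.58148402],
       [-0.01433556,  0.80176309,  0.59747003]])}
top {'fx': 416.8588138541741, 'fy': 416.8588138541741, 'cx': 279.2562916029645, 'cy': 204.28722650041826, 'k1': -0.01772554551842182, 'position': array([ 0.33922381, -0.00971407,  1.16335541]), 'rotation': array([[-0.0350535 ,  0.9775864 , -0.20759595],
       [-0.9993767 , -0.0351574 ,  0.0031901 ],
       [-0.00417993,  0.20757838,  0.97820946]])}
```

View pics/scene0.png

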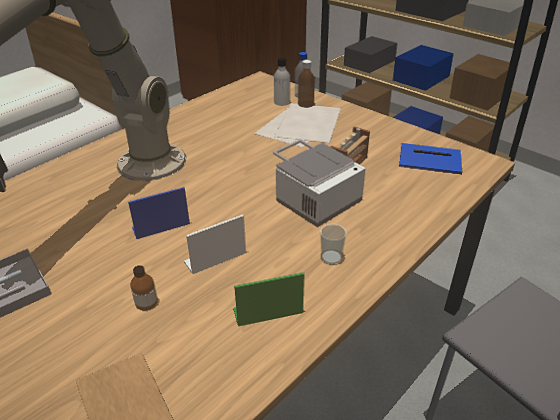

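View pics/top0.png

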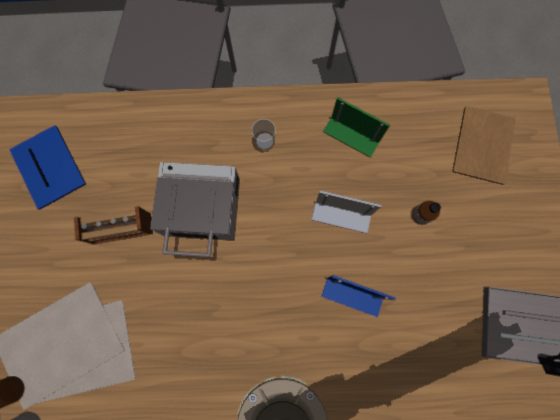

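The top view shows the unit at about (197,205) with the bail bar at (190,253). The white board is at (346,205), between the blue (358,290) and green (357,128) look-alikes. The beaker is at (264,135) and the bottle at (428,210). I'll zoom in on the unit and board.

```bash
python3 - <<'E'
import cv2
a=cv2.imread("pics/scene0.png");b=cv2.imread("pics/top0.png")
cv2.imwrite("pics/z1.png",cv2.resize(b[140:270,140:250],None,fx=5,fy=4.6,interpolation=2)[:600])
cv2.imwrite("pics/z2.png",cv2.resize(a[130:280,180:380],None,fx=4,fy=4,interpolation=2))
cv2.imwrite("pics/z3.png",cv2.resize(b[90:240,300:450],None,fx=4,fy=4,interpolation=2))
E
```

```text
(no output)
```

View pics/z1.png

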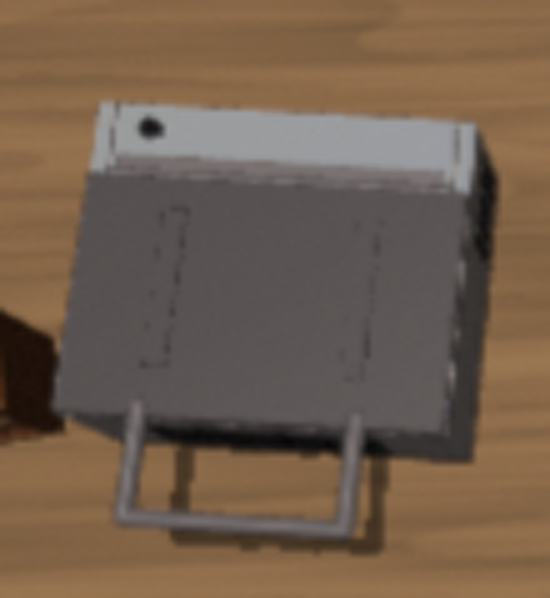

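View pics/z2.png

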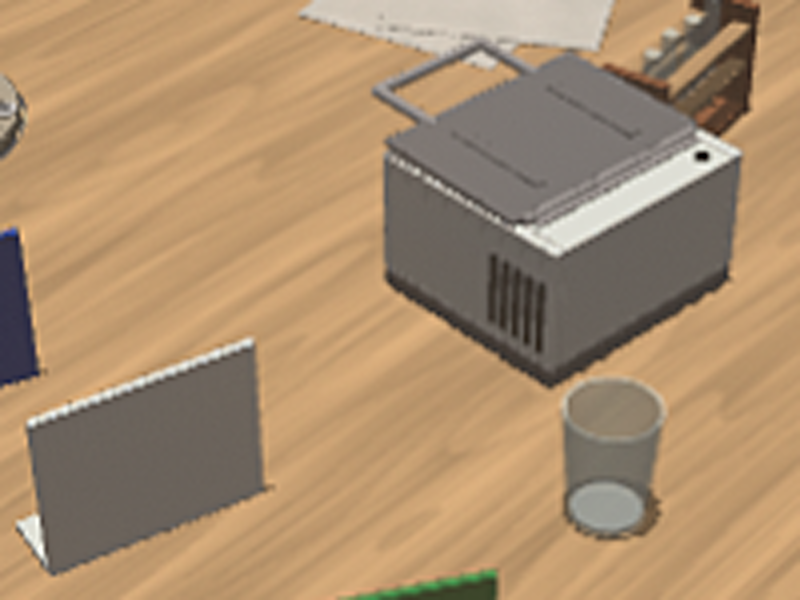

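View pics/z3.png

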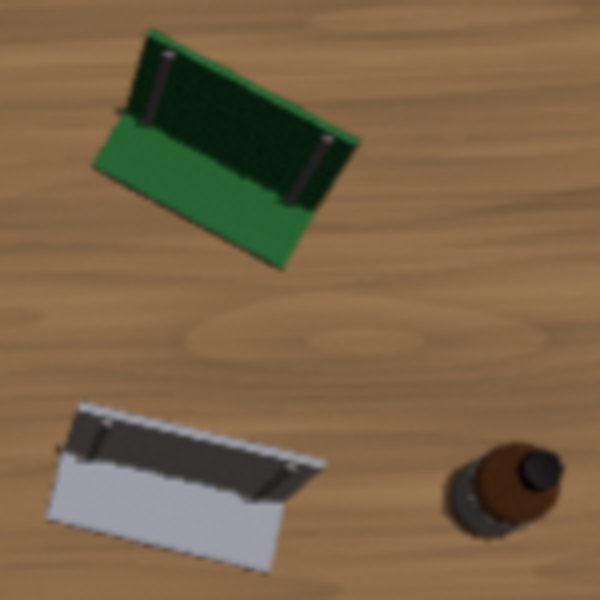

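```bash
cat > h.py <<'E'
import numpy as np, cv2
from station import arm
def cam(n):
    s=arm.snapshot(n); return s
def ray(s,p):
    K=np.array([[s["fx"],0,s["cx"]],[0,s["fy"],s["cy"]],[0,0,1.]])
    u=cv2.undistortPoints(np.array([[p]],float),K,np.array([s["k1"],0,0,0.]))[0,0]
    d=s["rotation"]@np.array([u[0],-u[1],-1]); return s["position"],d/np.linalg.norm(d)
def plane(s,p,z):
    o,d=ray(s,p); return o+d*(z-o[2])/d[2]
def tri(s1,p1,s2,p2):
    a,d=ray(s1,p1); b,e=ray(s2,p2)
    t=np.linalg.lstsq(np.c_[d,-e],b-a,rcond=None)[0]
    P,Q=a+t[0]*d,b+t[1]*e; return (P+Q)/2,np.linalg.norm(P-Q)
def proj(s,P):
    c=s["rotation"].T@(np.asarray(P,float)-s["position"]); u=np.array([c[0],-c[1]])/-c[2]
    u=u*(1+s["k1"]*(u@u)); return u*s["fx"]+[s["cx"],s["cy"]]
E
python3 - <<'E'
from h import *
np.set_printoptions(precision=4,suppress=True)
S,T=cam("scene"),cam("top")
print("unit back L/R top", plane(T,(160,162.2),.12),plane(T,(235,167.2),.12))
print(" scene", plane(S,(365,168),.12),plane(S,(319,194),.12), "bot",plane(S,(361.75,199.5),0),plane(S,(317.5,226),0))
for a,b in(((164,253),(273.75,153)),((209,256.3),(300,140.5))): print("bar",tri(T,a,S,b))
print("swap",tri(T,(164,253),S,(300,140.5)),tri(T,(209,256.3),S,(273.75,153)))
print("board T",plane(T,(320,190.5),.13),plane(T,(381.25,205.5),.13))
print("board S",plane(S,(243.75,215.5),.13),plane(S,(187,236.25),.13),"bot",plane(S,(247,252),0),plane(S,(193,273.5),0))
print("beaker",plane(S,(331.5,257),0),"bottle",plane(S,(145,300),0))
print("green",plane(T,(337,97.5),.13),plane(T,(389.5,125),.13))
E
```

```text
unit back L/R top [0.6846 0.2955 0.12  ] [0.6637 0.0989 0.12  ]
 scene [0.6855 0.2957 0.12  ] [0.6679 0.0996 0.12  ] bot [0.6822 0.3019 0.    ] [0.6626 0.1069 0.    ]
bar (array([0.4204, 0.2455, 0.1066]), np.float64(0.08982794599818696))
bar (array([0.4617, 0.1923, 0.1629]), np.float64(0.08913121550407238))
swap (array([0.446 , 0.2774, 0.1311]), np.float64(0.002214968642082769)) (array([0.4344, 0.1663, 0.1295]), np.float64(0.00288074520215526))
board T [ 0.5907 -0.1182  0.13  ] [ 0.5461 -0.2711  0.13  ]
board S [ 0.5923 -0.1165  0.13  ] [ 0.5479 -0.2694  0.13  ] bot [ 0.5907 -0.1111  0.    ] [ 0.5457 -0.2665  0.    ]
beaker [0.7754 0.0274 0.    ] bottle [ 0.5299 -0.41    0.    ]
green [ 0.8456 -0.1781  0.13  ] [ 0.7621 -0.3118  0.13  ]
```

Scales check out: unit back edge 197 mm (200 given), bar-to-hinge 194 mm (193), board width 159 mm (160). From this the unit yaw is about -0.10, the flap angle about 0.04, and the board yaw about -0.284. Next is the approach to the bar.

```bash
cat >> h.py <<'E'
from scipy.spatial.transform import Rotation as Ro
def Rt(az):
    a=np.radians(az); x=np.array([np.cos(a),np.sin(a),0]); y=np.array([0,0,-1.]); return np.c_[x,y,np.cross(x,y)]
def plan(*wps):
    s=arm.read_state(); R=s["tool_rot"]; p=s["eef_pos"]
    print("t",round(s["t"],2),"pos",p.round(4),"az",np.degrees(np.arctan2(R[1,0],R[0,0])).round(2),"gap",round(s["finger_gap"],4),"F",s["contact_force"].round(1))
    for q,az in wps:
        print(q,az,"->",(R.T@(np.array(q)-p)*100).round(2),(Ro.from_matrix(R.T@Rt(az)).as_rotvec(degrees=True)).round(1))
E
python3 - <<'E'
from h import *
plan(((.2,-.54,.28),-65),((.25,-.49,.28),-55),((.5,-.25,.28),-35),((.52,0.05,.26),-5.7),((.44,.222,.2),-5.7))
E
```

```text
t 0.2 pos [ 0.1952 -0.5934  0.2446] az -71.79 gap 0.0855 F [-0.6 -0.3  0.1]
(0.2, -0.54, 0.28) -65 -> [-4.93 -3.53  2.12] [-0.  -6.8 -0.1]
(0.25, -0.49, 0.28) -55 -> [-8.12 -3.53  8.43] [ -0.  -16.8  -0.1]
(0.5, -0.25, 0.28) -35 -> [-23.1   -3.51  39.68] [ -0.  -36.8  -0.1]
(0.52, 0.05, 0.26) -5.7 -> [-50.97  -1.47  50.96] [ -0.  -66.1  -0.1]
(0.44, 0.222, 0.2) -5.7 -> [-69.8    4.55  48.73] [ -0.  -66.1  -0.1]
```

Request:
{"api": "send_rows", "payload": {
  "xyz": [
    [-3,-2,5],
    [-6,-3.5,10],
    [-9,-3.5,15],
    [-12,-3.5,20.5],
    [-15,-3.5,26],
    [-18,-3.5,31],
    [-21,-3.5,36],
    [-24,-3.5,40]
  ],
  "dr": [
    [0,-5,0],
    [0,-10,0],
    [0,-15,0],
    [0,-20,0],
    [0,-25,0],
    [0,-30,0],
    [0,-34,0],
    [0,-38,0]
  ],
  "claw": [-0.1,-0.1,-0.1,-0.1,-0.1,-0.1,-0.1,-0.1],
  "newtons": 30
}}

```text
t: 1.2
eef_pos: [0.5014, -0.2383, 0.2798]
tool_rot: [[0.833, -0.0, 0.553], [-0.553, 0.002, 0.833], [-0.001, -1.0, 0.001]]
contact_force: [0.6, -1.7, -0.7]
finger_gap: 0.0382
```

```bash
python3 - <<'E'
from h import *
plan(((.52,0.05,.27),-5.7),((.44,.222,.2),-5.7))
E
```

```text
t 1.2 pos [ 0.5014 -0.2383  0.2798] az -33.59 gap 0.0382 F [ 0.6 -1.7 -0.7]
(0.52, 0.05, 0.27) -5.7 -> [-14.41   1.02  25.04] [ -0.1 -27.9  -0. ]
(0.44, 0.222, 0.2) -5.7 -> [-30.58   8.05  34.94] [ -0.1 -27.9  -0. ]
```

Request:
{"api": "send_rows", "payload": {
  "xyz": [
    [-2.9,0,5],
    [-5.8,0.2,10],
    [-8.7,0.5,15],
    [-11.5,0.8,20],
    [-16,2,25],
    [-21,4,28.5],
    [-26,6,32],
    [-30.6,8,35]
  ],
  "dr": [
    [0,-6,0],
    [0,-12,0],
    [0,-18,0],
    [0,-24,0],
    [0,-28,0],
    [0,-28,0],
    [0,-28,0],
    [0,-28,0]
  ],
  "claw": [-0.2,-0.2,-0.2,-0.2,-0.2,-0.2,-0.2,-0.2]
}}

```text
t: 2.2
eef_pos: [0.4412, 0.2198, 0.2018]
tool_rot: [[0.995, 0.001, 0.098], [-0.098, 0.002, 0.995], [0.0, -1.0, 0.002]]
contact_force: [0.9, 0.5, 0.7]
finger_gap: 0.0339
```

```bash
python3 - <<'E'
from h import *
plan(((.44,.222,.125),-5.7))
for n in("scene","top"):
    s=arm.snapshot(n); cv2.imwrite(f"pics/{n}1.png",s["color"][:,:,::-1])
a=cv2.imread("pics/scene1.png");b=cv2.imread("pics/top1.png")
cv2.imwrite("pics/m1.png",np.hstack([cv2.resize(b[140:290,120:250],(390,450)),cv2.resize(a[80:230,230:360],(390,450))]))
E
```

```text
t 2.2 pos [0.4412 0.2198 0.2018] az -5.61 gap 0.0339 F [0.9 0.5 0.7]
(0.44, 0.222, 0.125) -5.7 -> [-0.14  7.68  0.19] [-0.1  0.1  0. ]
```

View pics/m1.png

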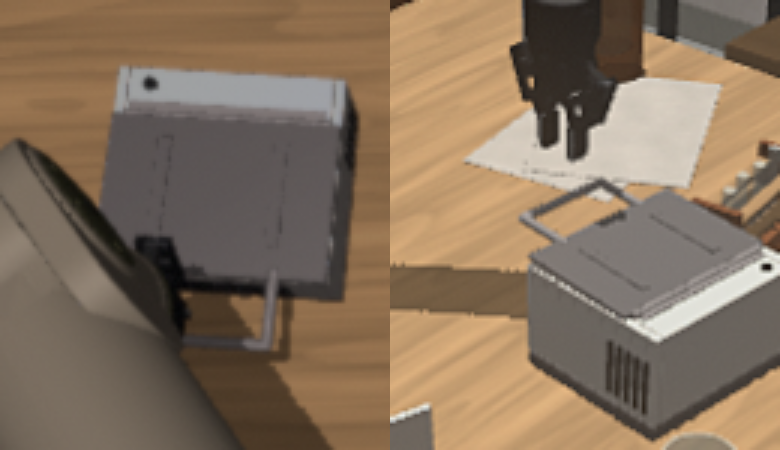

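The scene view shows the open fingers straight above the middle of the bail bar. I'll descend and close on it.

Request:
{"api": "send_rows", "payload": {
  "xyz": [
    [-0.1,3,0.2],
    [-0.1,6,0.2],
    [-0.1,7.7,0.2],
    [-0.1,7.7,0.2],
    [-0.1,7.7,0.2],
    [-0.1,7.7,0.2],
    [-0.1,7.7,0.2]
  ],
  "dr": [
    [0,0,0],
    [0,0,0],
    [0,0,0],
    [0,0,0],
    [0,0,0],
    [0,0,0],
    [0,0,0]
  ],
  "claw": [-0.2,-0.2,-0.2,-0.2,-1,-1,-1],
  "newtons": 30
}}

```text
t: 3.18
eef_pos: [0.4405, 0.2267, 0.1261]
tool_rot: [[0.996, 0.005, 0.089], [-0.089, 0.005, 0.996], [0.004, -1.0, 0.006]]
contact_force: [11.7, 1.0, -2.8]
finger_gap: 0.0088
```

```bash
python3 - <<'E'
from h import *
# bar circle: hinge (0.6331,0.2028,.12), u = (0.995,-0.1)
H=np.array([.6331,.2028,.12]);u=np.array([.995,-.0985,0]);z=np.array([0,0,1.])
s=arm.read_state();p=s["eef_pos"];print(s["contact_force"])
g=p+[0,0,.005]; r=g-H; print("grasp rel: along",r@u,"z",r[2])
th=np.arctan2(r[2],-(r@u)); rad=np.hypot(r[2],r@u); print(th,rad)
R=s["tool_rot"]
for a in np.linspace(th,1.75,17)[1:]:
    q=H+rad*(-np.cos(a)*u+np.sin(a)*z); q+= (g-H)-((g-H)@u)*u-((g-H)@z)*z
    print(round(a,2),(R.T@(q-g)*100).round(2))
E
```

```text
[11.74668735  0.95403111 -2.75160476]
grasp rel: along -0.19400228746093218 z 0.011115196370183933
0.05723158264265167 0.19432044444788077
0.16 [ 0.23 -2.04  0.01]
0.27 [ 0.68 -4.05  0.02]
0.37 [ 1.34 -5.99  0.02]
0.48 [ 2.2  -7.86  0.02]
0.59 [ 3.25 -9.62  0.02]
0.69 [  4.49 -11.27   0.02]
0.8 [  5.89 -12.77   0.02]
0.9 [ 7.440e+00 -1.412e+01  1.000e-02]
1.01 [  9.12 -15.3    0.  ]
1.12 [ 1.092e+01 -1.629e+01 -1.000e-02]
1.22 [ 12.81 -17.09  -0.02]
1.33 [ 14.78 -17.68  -0.04]
1.43 [ 16.8  -18.06  -0.05]
1.54 [ 18.85 -18.23  -0.07]
1.64 [ 20.9  -18.18  -0.09]
1.75 [ 22.94 -17.91  -0.11]
```

Request:
{"api": "send_rows", "payload": {
  "xyz": [
    [0.2,-2,0],
    [0.7,-4,0],
    [1.3,-6,0],
    [2.2,-7.9,0],
    [3.25,-9.6,0],
    [4.5,-11.3,0],
    [5.9,-12.8,0],
    [7.4,-14.1,0]
  ],
  "dr": [
    [0,0,0],
    [0,0,0],
    [0,0,0],
    [0,0,0],
    [0,0,0],
    [0,0,0],
    [0,0,0],
    [0,0,0]
  ],
  "claw": [-1,-1,-1,-1,-1,-1,-1,-1]
}}

```text
t: 4.18
eef_pos: [0.5136, 0.2194, 0.2689]
tool_rot: [[0.996, 0.005, 0.089], [-0.089, 0.005, 0.996], [0.005, -1.0, 0.006]]
contact_force: [0.2, 0.8, -3.8]
finger_gap: 0.0088
```

```bash
cat > arc.py <<'E'
from h import *
H=np.array([.6331,.2028,.12]);u=np.array([.995,-.0985,0]);z=np.array([0,0,1.])
s=arm.read_state();p=s["eef_pos"];print(s["contact_force"],s["finger_gap"])
g=p+[0,0,.005]; r=g-H
th=np.arctan2(r[2],-(r@u)); print(th,np.hypot(r[2],r@u),"lat",r@np.array([.0985,.995,0])); rad=.1935
R=s["tool_rot"]
for a in np.linspace(th,1.75,9)[1:]:
    q=H+rad*(-np.cos(a)*u+np.sin(a)*z); q+= (g-H)-((g-H)@u)*u-((g-H)@z)*z
    print(round(a,2),(R.T@(q-g)*100).round(2), Ro.from_matrix(R.T@Rt(-5.65)).as_rotvec(degrees=True).round(1))
cv2.imwrite("pics/%s.png"%__import__("sys").argv[1],arm.snapshot("scene")["color"][:,:,::-1])
E
python3 arc.py s2
```

```text
[ 0.15097964  0.81479014 -3.77307117] 0.008793104744774235
0.9062660306782574 0.19546304145581292 lat 0.004765026135891415
1.01 [ 1.8  -1.01 -0.01] [-0.3  0.5  0.3]
1.12 [ 3.58 -1.99 -0.02] [-0.3  0.5  0.3]
1.22 [ 5.46 -2.78 -0.03] [-0.3  0.5  0.3]
1.33 [ 7.42 -3.36 -0.05] [-0.3  0.5  0.3]
1.43 [ 9.42 -3.74 -0.07] [-0.3  0.5  0.3]
1.54 [11.46 -3.9  -0.08] [-0.3  0.5  0.3]
1.64 [13.49 -3.85 -0.1 ] [-0.3  0.5  0.3]
1.75 [15.52 -3.58 -0.12] [-0.3  0.5  0.3]
```

View pics/s2.png

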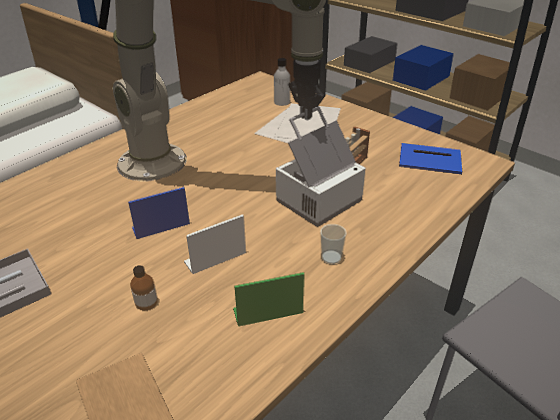

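The flap is rising with the bar held in the fingers at (307,110). Continuing along the arc.

Request:
{"api": "send_rows", "payload": {
  "xyz": [
    [1.8,-1.1,0],
    [3.6,-2.1,0],
    [5.5,-2.9,0],
    [7.4,-3.5,0],
    [9.4,-3.9,0],
    [11.5,-4,-0.1],
    [13.5,-4,-0.1],
    [15.5,-3.7,-0.1]
  ],
  "dr": [
    [0,0,0],
    [0,0,0],
    [0,0,0],
    [0,0,0],
    [0,0,0],
    [0,0,0],
    [0,0,0],
    [0,0,0]
  ],
  "claw": [-1,-1,-1,-1,-1,-1,-1,-1]
}}

```text
t: 5.22
eef_pos: [0.6702, 0.204, 0.3103]
tool_rot: [[0.996, 0.01, 0.091], [-0.091, 0.008, 0.996], [0.009, -1.0, 0.009]]
contact_force: [-2.1, 0.2, 0.7]
finger_gap: 0.0088
```

```bash
python3 arc.py s3
```

```text
[-2.05412535  0.19303327  0.74795608] 0.008836165612498465
1.757038779853197 0.19876883779935742 lat 0.004863103421255745
1.76 [-0.12  0.51 -0.  ] [-0.5  0.4  0.5]
1.76 [-0.14  0.51 -0.  ] [-0.5  0.4  0.5]
1.75 [-0.15  0.51 -0.  ] [-0.5  0.4  0.5]
1.75 [-0.17  0.5  -0.  ] [-0.5  0.4  0.5]
1.75 [-0.19  0.5  -0.  ] [-0.5  0.4  0.5]
1.75 [-0.2  0.5 -0. ] [-0.5  0.4  0.5]
1.75 [-0.22  0.49 -0.  ] [-0.5  0.4  0.5]
1.75 [-0.24  0.49 -0.  ] [-0.5  0.4  0.5]
```

View pics/s3.png

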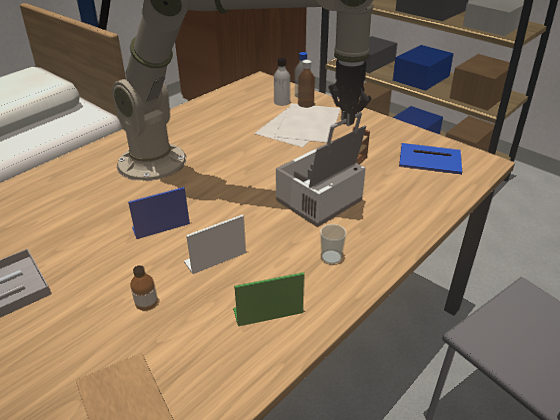

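The flap stands just past upright (about 1.75 rad). I'll release it, lift clear, and back off toward the robot so the top view is clear.

Request:
{"api": "send_rows", "payload": {
  "xyz": [
    [0,0,0],
    [0,0,0],
    [0,-2,0],
    [0,-5,0],
    [0,-8,0],
    [-4,-8,-4],
    [-8,-8,-9],
    [-12,-8,-14]
  ],
  "dr": [
    [0,0,0],
    [0,0,0],
    [0,0,0],
    [0,0,0],
    [0,0,0],
    [0,0,0],
    [0,0,0],
    [0,0,0]
  ],
  "claw": [-0.2,-0.2,-0.2,-0.2,-0.2,-0.2,-0.2,-0.2]
}}

```text
t: 6.28
eef_pos: [0.5394, 0.0757, 0.3867]
tool_rot: [[0.996, 0.011, 0.092], [-0.092, 0.008, 0.996], [0.01, -1.0, 0.009]]
contact_force: [1.4, -2.1, 1.1]
finger_gap: 0.0341
```

```bash
python3 - <<'E'
from h import *
plan()
for n in("scene","top"):
    s=arm.snapshot(n); cv2.imwrite(f"pics/{n}4.png",s["color"][:,:,::-1])
a=cv2.imread("pics/scene4.png");b=cv2.imread("pics/top4.png")
cv2.imwrite("pics/m4.png",np.hstack([cv2.resize(b[130:280,120:250],(390,450)),cv2.resize(a[90:240,250:380],(390,450))]))
E
```

```text
t 6.28 pos [0.5394 0.0757 0.3867] az -5.3 gap 0.0341 F [ 1.4 -2.1  1.1]
```

View pics/m4.png

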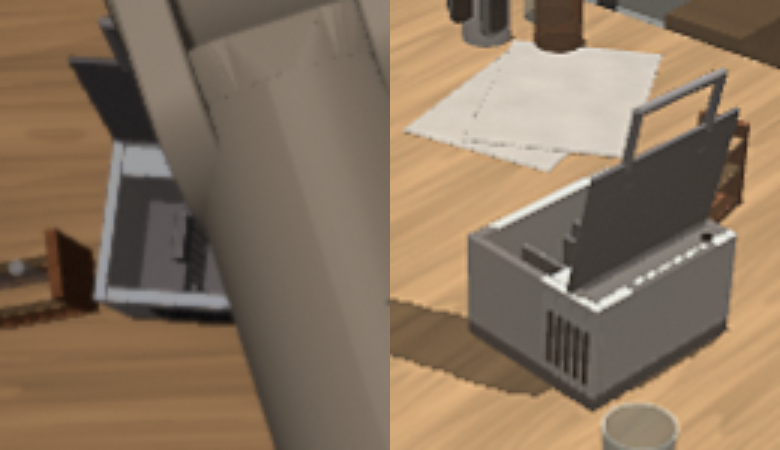

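The flap stays open, but the arm covers the bay from above. I'll move further right, rotating towards the filter grasp at the same time.

Request:
{"api": "send_rows", "payload": {
  "xyz": [
    [0,-0.5,-5],
    [0,-1,-10],
    [0,-1,-15],
    [0,-1,-18],
    [0,-1,-20],
    [0,-1,-20],
    [0,-1,-20]
  ],
  "dr": [
    [0,-10,0],
    [0,-20,0],
    [0,-30,0],
    [0,-40,0],
    [0,-50,0],
    [0,-60,0],
    [0,-65,0]
  ],
  "claw": [-0.2,-0.2,-0.2,-0.2,-0.2,-0.2,-0.2]
}}

```text
t: 7.25
eef_pos: [0.5173, -0.1282, 0.3963]
tool_rot: [[0.508, 0.01, -0.861], [0.861, 0.003, 0.508], [0.007, -1.0, -0.007]]
contact_force: [0.2, -0.6, 0.6]
finger_gap: 0.0344
```

```bash
python3 - <<'E'
from h import *
plan()
for n in("scene","top"):
    s=arm.snapshot(n); cv2.imwrite(f"pics/{n}5.png",s["color"][:,:,::-1])
b=cv2.imread("pics/top5.png")
cv2.imwrite("pics/m5.png",cv2.resize(b[130:250,130:250],(600,600),interpolation=2))
E
```

```text
t 7.25 pos [ 0.5173 -0.1282  0.3963] az 59.47 gap 0.0344 F [ 0.2 -0.6  0.6]
```

View pics/m5.png

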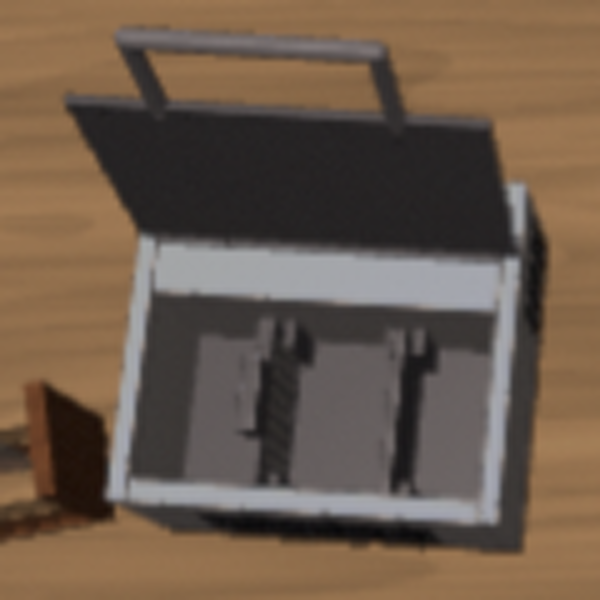

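The filter is in the left slot: the pleats are at zoom (280,400) and its tab at about (247,390). I'll check the predicted tab and rim points against this picture.

```bash
python3 - <<'E'
from h import *
T=cam("top");img=cv2.imread("pics/top5.png")
th=-.0985
R=Ro.from_euler("z",th).as_matrix();O=np.array([.5565,.2105,0])
big=cv2.resize(img[130:250,130:250],(600,600),interpolation=2)
for l in [(x,y,.115) for x in(-.02,.02) for y in(.030,.040)]+[(-.061,.1,.12),(-.061,-.1,.12),(.049,.09,.12),(-.049,.09,.12),(-.049,-.09,.12),(.049,-.09,.12)]:
    p=(proj(T,O+R@np.array(l))-130+.5)*5; cv2.circle(big,tuple(int(round(v)) for v in p),3,(0,0,255),-1)
cv2.imwrite("pics/m6.png",big)
t=O+R@np.array([0,.035,.1005]);print("tab",t)
plan(((*t[:2],.30),90+np.degrees(th)),((*t[:2],.0995),90+np.degrees(th)))
E
```

```text
tab [0.55994193 0.24533035 0.1005    ]
t 7.4 pos [ 0.5174 -0.1279  0.3963] az 59.18 gap 0.034 F [-0.3  0.2 -1.1]
(np.float64(0.559941927952611), np.float64(0.2453303478588577), 0.3) 84.3563657179614 -> [34.16  9.77 15.54] [  0.5 -25.2   0.3]
(np.float64(0.559941927952611), np.float64(0.2453303478588577), 0.0995) 84.3563657179614 -> [34.01 29.82 15.68] [  0.5 -25.2   0.3]
```

View pics/m6.png

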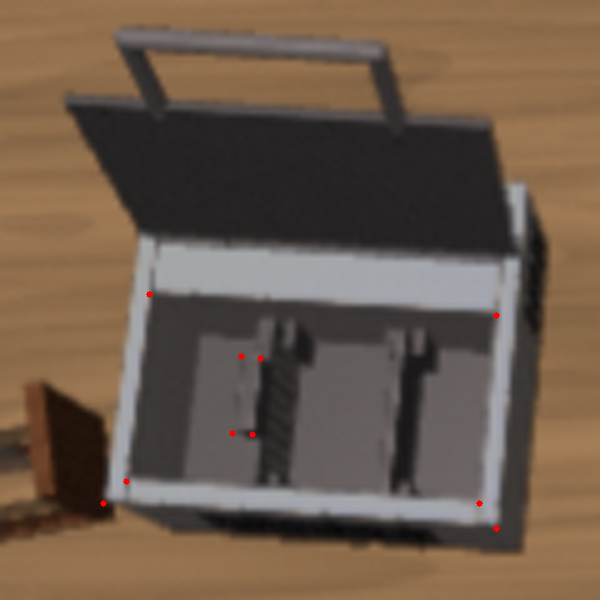

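Request:
{"api": "send_rows", "payload": {
  "xyz": [
    [5,0,2.2],
    [10,0,4.5],
    [15,1,6.7],
    [20,3,9],
    [25,5,11.3],
    [30,7,13.6],
    [34,9,15.5],
    [34.1,10,15.5]
  ],
  "dr": [
    [0,-4,0],
    [0,-8,0],
    [0,-12,0],
    [0,-16,0],
    [0,-20,0],
    [0,-25,0],
    [0.5,-25.2,0.3],
    [0.5,-25.2,0.3]
  ],
  "claw": [0,0,0,0,0,0,0,0]
}}

```text
t: 8.4
eef_pos: [0.5578, 0.2495, 0.2961]
tool_rot: [[0.093, -0.003, -0.996], [0.996, 0.002, 0.093], [0.002, -1.0, 0.003]]
contact_force: [0.4, 0.7, 0.3]
finger_gap: 0.0426
```

```bash
python3 - <<'E'
from h import *
plan(((.56,.2453,.0985),84.36))
a=cam("scene")["color"][:,:,::-1]
cv2.imwrite("pics/m7.png",cv2.resize(a[50:250,230:430],(600,600),interpolation=2))
E
```

```text
t 8.4 pos [0.5578 0.2495 0.2961] az 84.68 gap 0.0426 F [0.4 0.7 0.3]
(0.56, 0.2453, 0.0985) 84.36 -> [-0.44 19.76 -0.32] [-0.2  0.3  0.1]
```

View pics/m7.png

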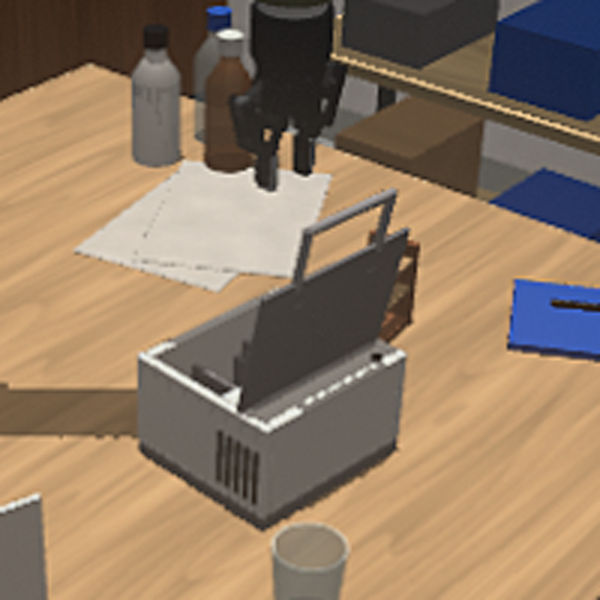

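The gripper hangs at zoom (285,160), in front of the flap and clear of it. I'll descend with a correction, in two stages.

Request:
{"api": "send_rows", "payload": {
  "xyz": [
    [-0.3,4,-0.2],
    [-0.4,8,-0.3],
    [-0.4,12,-0.3],
    [-0.4,15,-0.3],
    [-0.4,15,-0.3]
  ],
  "dr": [
    [0,0.3,0],
    [0,0.3,0],
    [0,0.3,0],
    [0,0.3,0],
    [0,0.3,0]
  ],
  "claw": [0,0,0,0,0]
}}

```text
t: 9.07
eef_pos: [0.5603, 0.2403, 0.1435]
tool_rot: [[0.104, -0.006, -0.995], [0.995, -0.002, 0.104], [-0.003, -1.0, 0.006]]
contact_force: [0.2, -0.5, 1.3]
finger_gap: 0.0426
```

```bash
python3 - <<'E'
from h import *
plan(((.56,.2453,.0985),84.36))
a=cam("top")["color"][:,:,::-1]
cv2.imwrite("pics/m8.png",cv2.resize(a[130:250,130:250],(600,600),interpolation=2))
E
```

```text
t 9.07 pos [0.5603 0.2403 0.1435] az 84.03 gap 0.0426 F [ 0.2 -0.5  1.3]
(0.56, 0.2453, 0.0985) 84.36 -> [0.51 4.5  0.05] [-0.3 -0.3 -0.2]
```

View pics/m8.png

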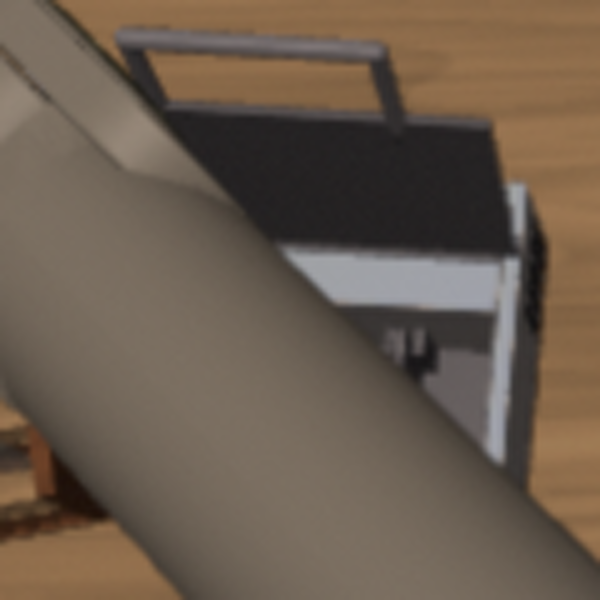

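The arm hides the bay from above, so the check has to come from the numbers. I'll descend, let it settle, then read the state before closing.

Request:
{"api": "send_rows", "payload": {
  "xyz": [
    [0.4,1.5,0],
    [0.4,3,0],
    [0.4,4.2,0],
    [0.4,4.4,0],
    [0.4,4.4,0]
  ],
  "dr": [
    [0,0,0],
    [0,0,0],
    [0,0,0],
    [0,0,0],
    [0,0,0]
  ],
  "claw": [0,0,0,0,0]
}}

```text
t: 9.75
eef_pos: [0.5613, 0.2453, 0.1015]
tool_rot: [[0.103, -0.004, -0.995], [0.995, -0.001, 0.103], [-0.001, -1.0, 0.004]]
contact_force: [-0.6, 0.6, 0.4]
finger_gap: 0.0425
```

```bash
python3 - <<'E'
from h import *
plan(((.56,.2453,.0985),84.36))
E
```

```text
t 9.75 pos [0.5613 0.2453 0.1015] az 84.08 gap 0.0425 F [-0.6  0.6  0.4]
(0.56, 0.2453, 0.0985) 84.36 -> [-0.01  0.3   0.13] [-0.2 -0.3 -0.1]
```

Request:
{"api": "send_rows", "payload": {
  "xyz": [
    [0,0.3,0.1],
    [0,0.3,0.1],
    [0,0.3,0.1],
    [0,0.3,0.1],
    [0,0.3,0.1],
    [0,0.3,0.1]
  ],
  "dr": [
    [0,0,0],
    [0,0,0],
    [0,0,0],
    [0,0,0],
    [0,0,0],
    [0,0,0]
  ],
  "claw": [0,-1,-1,-1,-1,-1],
  "newtons": 40
}}

```text
t: 10.5
eef_pos: [0.5605, 0.2455, 0.0987]
tool_rot: [[0.103, -0.003, -0.995], [0.995, -0.0, 0.103], [-0.001, -1.0, 0.003]]
contact_force: [0.6, 0.0, 2.3]
finger_gap: 0.0095
```

```bash
python3 - <<'E'
from h import *
plan()
E
```

```text
t 10.5 pos [0.5605 0.2455 0.0987] az 84.07 gap 0.0095 F [0.6 0.  2.3]
```

The 9.5 mm gap matches the 10 mm tab, and the side force is negligible. I'll draw it straight up.

Request:
{"api": "send_rows", "payload": {
  "xyz": [
    [0,-1.5,0],
    [0,-4,0],
    [0,-6.5,0],
    [0,-9,0],
    [0,-12,0],
    [0,-15,0],
    [0,-17,0],
    [0,-17,0]
  ],
  "dr": [
    [0,0,0],
    [0,0,0],
    [0,0,0],
    [0,0,0],
    [0,0,0],
    [0,0,0],
    [0,0,0],
    [0,0,0]
  ],
  "claw": [-1,-1,-1,-1,-1,-1,-1,-1]
}}

```text
t: 11.5
eef_pos: [0.5614, 0.2463, 0.271]
tool_rot: [[0.103, -0.0, -0.995], [0.995, 0.001, 0.103], [0.001, -1.0, 0.0]]
contact_force: [-0.3, -0.6, -0.9]
finger_gap: 0.0095
```

```bash
python3 - <<'E'
from h import *
n=np.array([.96,-.28]);n/=np.linalg.norm(n);m=np.array([.569,-.192]);g=m+.071*n;print(g,np.degrees(np.arctan2(n[1],n[0])))
plan(((.57,.05,.27),40),((.60,-.1,.26),5),((*g,.26),-16.3))
a=cam("scene")["color"][:,:,::-1]
cv2.imwrite("pics/m9.png",cv2.resize(a[50:250,230:430],(600,600),interpolation=2))
E
```

```text
[ 0.63716 -0.21188] -16.26020470831196
t 11.5 pos [0.5614 0.2463 0.271 ] az 84.09 gap 0.0095 F [-0.3 -0.6 -0.9]
(0.57, 0.05, 0.27) 40 -> [-19.44   0.08  -2.87] [-0.  44.1  0.1]
(0.6, -0.1, 0.26) 5 -> [-34.05   1.06  -7.4 ] [-0.1 79.1  0. ]
(np.float64(0.63716), np.float64(-0.21188), 0.26) -16.3 -> [-44.8    1.05 -12.25] [-1.000e-01  1.004e+02  0.000e+00]
```

View pics/m9.png

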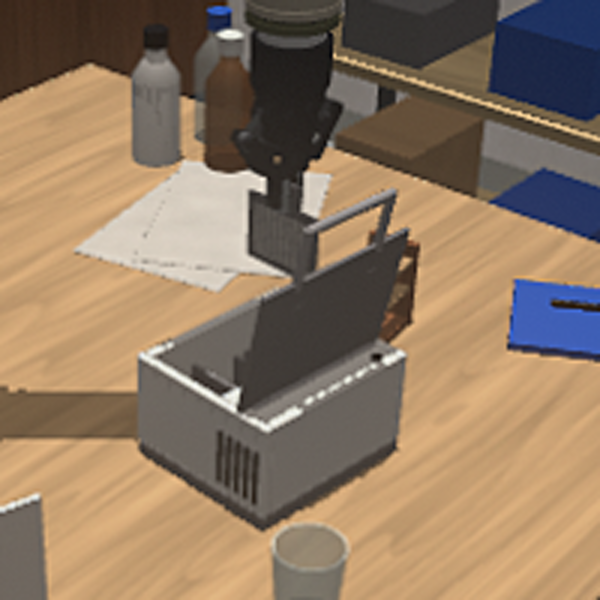

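The filter is out, upright under the gripper at zoom (282,235), with its lower edge at about z 0.19. I'll carry it across in steady steps, rotating as it goes.

Request:
{"api": "send_rows", "payload": {
  "xyz": [
    [-3,0,-0.3],
    [-7,0,-0.8],
    [-11,0,-1.5],
    [-15,0,-2.1],
    [-19,0,-2.8],
    [-23,0,-3.9],
    [-27,0,-5.1],
    [-30,0,-6]
  ],
  "dr": [
    [0,4,0],
    [0,12,0],
    [0,20,0],
    [0,28,0],
    [0,36,0],
    [0,44,0],
    [0,52,0],
    [0,58,0]
  ],
  "claw": [-1,-1,-1,-1,-1,-1,-1,-1]
}}

```text
t: 12.55
eef_pos: [0.5893, -0.0612, 0.2678]
tool_rot: [[0.901, -0.004, -0.434], [0.434, -0.0, 0.901], [-0.004, -1.0, 0.002]]
contact_force: [0.0, 0.8, -0.7]
finger_gap: 0.0094
```

```bash
python3 - <<'E'
from h import *
plan(((.637,-.212,.26),-16.3))
E
```

```text
t 12.55 pos [ 0.5893 -0.0612  0.2678] az 25.75 gap 0.0094 F [ 0.   0.8 -0.7]
(0.637, -0.212, 0.26) -16.3 -> [ -2.25   0.76 -15.66] [-0.  42.1 -0.3]
```

Request:
{"api": "send_rows", "payload": {
  "xyz": [
    [-0.3,0,-2],
    [-0.7,0.2,-5],
    [-1.1,0.3,-8],
    [-1.5,0.5,-11],
    [-2,0.7,-14],
    [-2.2,0.8,-15.7],
    [-2.2,0.8,-15.7],
    [-2.2,0.8,-15.7]
  ],
  "dr": [
    [0,6,0],
    [0,14,0],
    [0,22,0],
    [0,30,0],
    [0,38,0],
    [0,42,-0.3],
    [0,42,-0.3],
    [0,42,-0.3]
  ],
  "claw": [-1,-1,-1,-1,-1,-1,-1,-1]
}}

```text
t: 13.55
eef_pos: [0.6374, -0.2108, 0.2589]
tool_rot: [[0.961, -0.0, 0.277], [-0.277, 0.001, 0.961], [-0.001, -1.0, 0.001]]
contact_force: [-0.4, 1.0, -0.2]
finger_gap: 0.0095
```

```bash
python3 - <<'E'
from h import *
plan(((.637,-.212,.117),-16.3))
a=cam("scene")["color"][:,:,::-1]
cv2.imwrite("pics/m10.png",cv2.resize(a[60:360,100:400],(600,600),interpolation=2))
E
```

```text
t 13.55 pos [ 0.6374 -0.2108  0.2589] az -16.08 gap 0.0095 F [-0.4  1.  -0.2]
(0.637, -0.212, 0.117) -16.3 -> [ 1.000e-02  1.419e+01 -1.400e-01] [-0.1  0.2 -0. ]
```

View pics/m10.png

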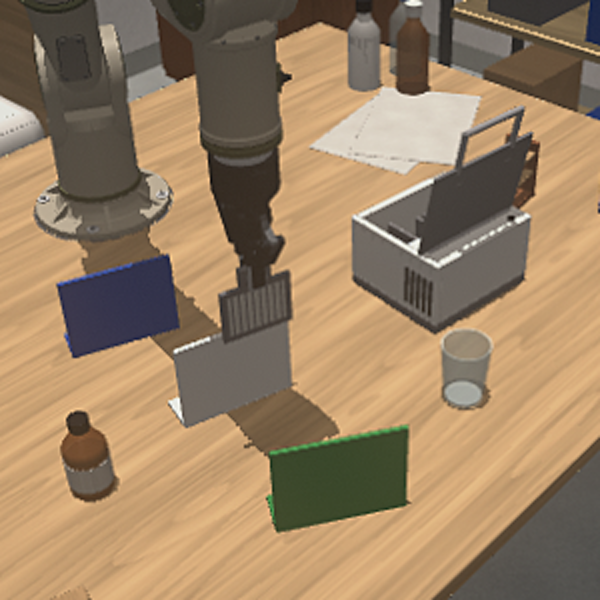

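The filter hangs upright above its target, clear of the board. I'll lower it so the window centre is at about z 0.067, with roughly 3 cm of table clearance.

Request:
{"api": "send_rows", "payload": {
  "xyz": [
    [0,2,0],
    [0,5,-0.1],
    [0,8,-0.1],
    [0,11,-0.1],
    [0,13.5,-0.1],
    [0,14.6,-0.1],
    [0,14.6,-0.1],
    [0,14.6,-0.1]
  ],
  "dr": [
    [0,0,0],
    [0,0.2,0],
    [0,0.2,0],
    [0,0.2,0],
    [0,0.2,0],
    [0,0.2,0],
    [0,0.2,0],
    [0,0.2,0]
  ],
  "claw": [-1,-1,-1,-1,-1,-1,-1,-1]
}}

```text
t: 14.6
eef_pos: [0.638, -0.2113, 0.1148]
tool_rot: [[0.96, 0.002, 0.28], [-0.28, 0.001, 0.96], [0.002, -1.0, 0.001]]
contact_force: [0.3, 0.3, 0.1]
finger_gap: 0.0094
```

```bash
python3 - <<'E'
from h import *
plan(((.637,-.212,.113),-16.3))
for n in("scene","top"):
    s=arm.snapshot(n); cv2.imwrite(f"pics/{n}11.png",s["color"][:,:,::-1])
a=cv2.imread("pics/scene11.png")
cv2.imwrite("pics/m11.png",cv2.resize(a[170:320,150:350],(800,600),interpolation=2))
E
```

```text
t 14.6 pos [ 0.638  -0.2113  0.1148] az -16.24 gap 0.0094 F [0.3 0.3 0.1]
(0.637, -0.212, 0.113) -16.3 -> [-0.08  0.18 -0.1 ] [-0.1  0.1  0.1]
```

View pics/m11.png

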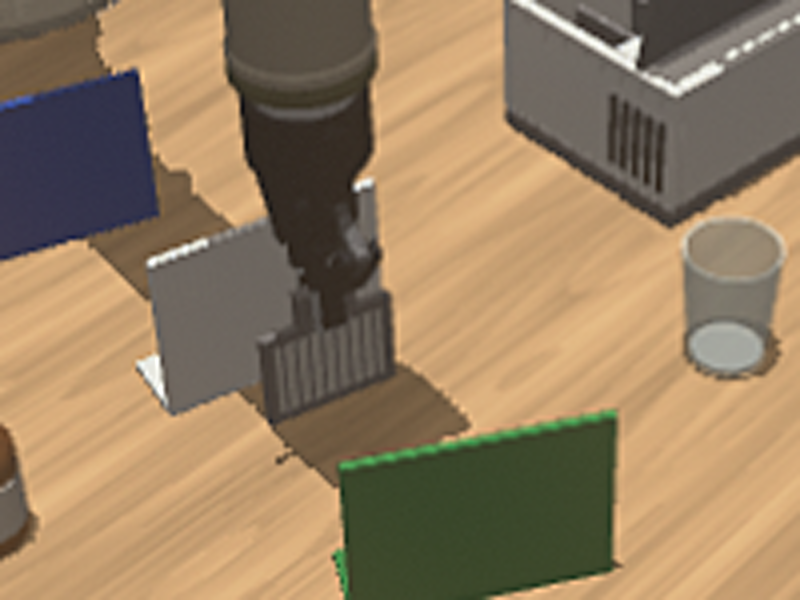

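View pics/top11.png

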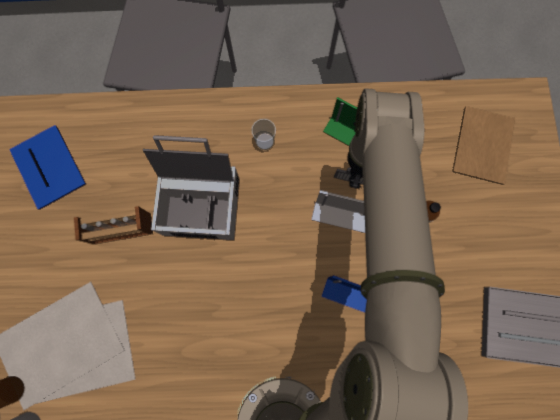

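```bash
python3 - <<'E'
from h import *
S=cam("scene")
s=arm.read_state();p=s["eef_pos"];R=s["tool_rot"]
for side in(-1,1):
  for z in(-.0107,-.0807):
    # pz tool x=normal, z tool= along +y board
    P=p+R[:,0]*.003+R[:,2]*.045*side+np.array([0,0,z]); print(P.round(3),((proj(S,P)-[150,170]+.5)*4).round(0))
b=(plane(S,(150+275/4-.5,170+422/4-.5),p[2]-.0807),plane(S,(150+395/4-.5,170+375/4-.5),p[2]-.0807));d=b[1]-b[0]
print(b,np.linalg.norm(d),np.degrees(np.arctan2(d[1],d[0]))-90)
print("mid rel board",((b[0]+b[1])/2)[:2]-[.569,-.192], (((b[0]+b[1])/2)[:2]-[.569,-.192])@np.array([[.96,.28],[-.28,.96]]))
E
```

```text
[ 0.628 -0.256  0.104] [257. 346.]
[ 0.628 -0.256  0.034] [267. 429.]
[ 0.653 -0.169  0.104] [388. 295.]
[ 0.653 -0.169  0.034] [392. 378.]
(array([ 0.62714412, -0.24746043,  0.03383712]), array([ 0.65243082, -0.16590246,  0.03383712])) 0.08538805476017991 -17.22582091707592
mid rel board [ 0.07078747 -0.01468145] [0.07206678 0.0057263 ]
```

The far face measures 72 mm off the board, and the lateral offset is about 3–5 mm to the left. I'll trim sideways by 0.3 cm and let it settle.

Request:
{"api": "send_rows", "payload": {
  "xyz": [
    [0,0.1,-0.2],
    [0,0.2,-0.4],
    [0,0.2,-0.4],
    [0,0.2,-0.4]
  ],
  "dr": [
    [0,0,0],
    [0,0,0],
    [0,0,0],
    [0,0,0]
  ],
  "claw": [-1,-1,-1,-1]
}}

```text
t: 15.25
eef_pos: [0.6367, -0.2153, 0.1125]
tool_rot: [[0.96, 0.002, 0.28], [-0.28, 0.001, 0.96], [0.001, -1.0, 0.001]]
contact_force: [-0.6, -0.2, -0.5]
finger_gap: 0.0095
```

```bash
python3 - <<'E'
from h import *
plan()
a=cam("scene")["color"][:,:,::-1]; cv2.imwrite("pics/scene12.png",a)
cv2.imwrite("pics/m12.png",cv2.resize(a[190:290,170:270],(600,600),interpolation=2))
E
```

```text
t 15.25 pos [ 0.6367 -0.2153  0.1125] az -16.28 gap 0.0095 F [-0.6 -0.2 -0.5]
```

View pics/m12.png

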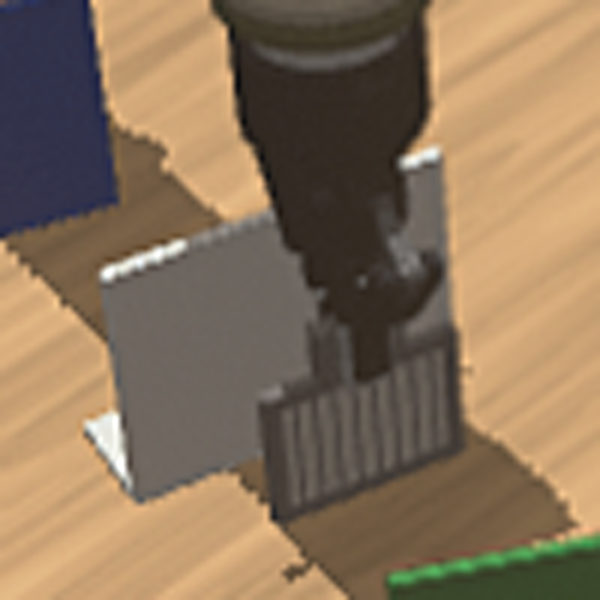

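View pics/scene12.png

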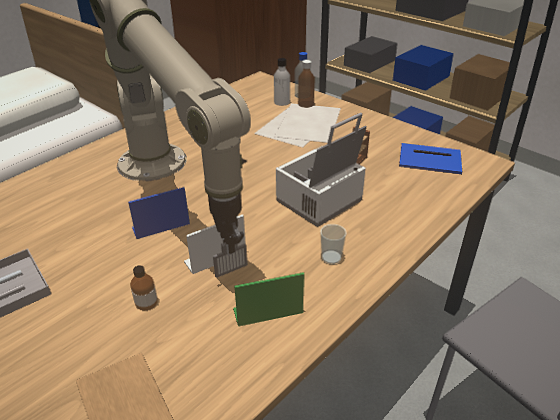

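```bash
python3 - <<'E'
from h import *
S=cam("scene"); z=arm.read_state()["eef_pos"][2]
for zz,ps in((z-.0807,((276,520),(461,453))),(z-.0107,((262,402),(458,332)))):
    b=[plane(S,(170+x/6-.4,190+y/6-.4),zz)[:2] for x,y in ps]; d=b[1]-b[0]
    print(np.linalg.norm(d).round(4),np.degrees(np.arctan2(d[1],d[0]))-90,(((b[0]+b[1])/2)-[.569,-.192])@np.array([[.96,.28],[-.28,.96]]))
E
```

```text
0.0861 -19.261461318057854 [ 0.07225474 -0.000933  ]
0.0884 -18.560097156249768 [ 0.07543526 -0.00146954]
```

The plate is centred within 2 mm, its far face is about 72–75 mm off the board, and it is upright and steady with no contact force. Handing in.

```bash
python3 -c "
from station import arm
print(arm.sign_off())"
```

```text
the job is handed in; nothing more can be done
None
```

The cover flap is open, and the filter plate is out of its slot and held in front of the white board. I handed the job in at about 15 s of the 64 s allowed.

- **Flap:** I lifted it by the wire bail to about 1.75 rad. It was still standing open in the last picture.
- **Filter plate:** It was in the left slot. I gripped it by the tab (9.5 mm gap on the 10 mm tab) and drew it straight up. It now hangs upright on the seat side of the board.

| Last check | Result |
|---|---|
| Contact force | under 1 N |
| Distance of plate's far face from board | 72–75 mm (arm position puts the plate's middle at about 72 mm) |
| Sideways offset from board middle | within 2 mm |
| Lower edge above the table | about 3 cm |
| Plate square to board, by gripper orientation | within about 0.1° of the board angle I measured |
| Plate square to board, by image corners | 2–3° off |

The two squareness checks disagree. I put the difference down to picking corners by eye, because the same corners gave a plate width of 86–88 mm instead of 90. I did not correct for it.

The beaker and bottle look undisturbed in the last pictures. The rack, mostly hidden behind the flap in the last one, looked in place in the overhead view just before. I did not go near the blanking plate, which was still in its slot when last seen.

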